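# Lock out the router table and open the push-and-turn bottle of bit cleaner

## Robot

A 6-joint arm with a two-finger parallel gripper is mounted at the origin on a cart in front of the work surface, level with it; the furniture and walls round the work are solid. World frame = base frame: x ahead of the robot, y to its left, z up, the work surface at z = 0. Lengths are in mm, angles in rad, forces in N, time in s.
With the tool pointing down it reaches from about 350 to 725 mm from the base axis. Payload 4.3 kg.
Tool frame: the origin (TCP) lies between the finger pads; the fingertips stand 11 mm ahead of it and the grasp point (between the pads) lies 8 mm behind it; z points along the fingers, y is the line along which they close (so a half turn about z gives the same grasp; the last joint's range is limited). The gripper opens to 85 mm and grips with 20 to 120 N. Pads are 22 mm wide; open, the fingers measure 114 mm over their backs; the gripper's body (76 mm by 85 mm) begins 54 mm behind the grasp point. The pads swing forward as they close: fully open they stand 13 mm farther back than shut.
Start: joints at [1.156, 0.377, 0.081, 1.274, 0, 1.46], TCP at [172.565, 548.532, 242.329] pointing down, gripper open.
Joint ranges: [-2.72, 2.72], [-0.84, 1.66], [-1.02, 1.22], [-1.77, 2.12], [-1.37, 1.28], [-3.14, 3.14]. Speed limits (rad/s): [2.57, 2.57, 3.14, 3.14, 3.14, 3.14].

## Interface

Orientations are given as [roll, pitch, yaw] about the fixed x, y, z axes, in that order (R = Rz(yaw) Ry(pitch) Rx(roll)).
In Python, from workcell import ctrl gives the robot as it stands. The module is installed in compiled form; this text tells all that it offers.
- The arm moves only by the tool drive_tool, never from a script. Its argument "rows" is a list of rows, each an object with "offset": the shift along the tool's x, y, z each as a share of 250 mm, from -1 to 1, a list of three; "rotation": the turn, a rotation vector about the tool's x, y, z each as a share of 90 degrees, from -1 to 1, a list of three. A call has 1 to 8 rows; each row is the pose to reach, as a shift and turn from the pose commanded when the call began, along the tool's axes at that moment; what a row does not reach only later rows make up. A row lasts 1/10 s, in which the tool goes at most 50 mm and 8.59 degrees, less where a joint would pass 70% of its speed; a pose out of reach is approached as far as the arm can. A call with a number of a shift or a turn outside -1 to 1 is refused whole. A call with a gripper value outside its range is refused whole. "fingers" is the closure in counts, from 0 (fully open) to 255 (shut), set as the call begins (left out, the last holds). The fingers move at their own pace and stop on an object; the grip force is fixed at half the most. Time passes only in rows, so rows that repeat a pose let the fingers close. It gives the time, the measured TCP pose, the force, the opening and the grip force at its end, in the units of the state.
- ctrl.read_state(): the state, without advancing time (a new reading comes with each control period).
- ctrl.grab_frame(name): name is "scene" or "top" or "wrist"; returns a dict with "img" (400x640x3 uint8, red, green, blue), "K" (3x3 intrinsics, pixels), "R" (3x3) and "t" (3): a world point X has camera coordinates R X + t; the wrist camera has in their place "T_tool_cam" (4x4, takes a point from camera to tool coordinates, whose origin is the TCP and whose axes are the flange's). Camera axes: x right, y down, z forward; pixel columns grow to the right and rows downward; lengths in mm; the calibration is good to about 2 mm. A picture is of the moment at which its call begins: read the wrist's pose just before it. There is no depth.
- ctrl.job_done(): hands the job in; it is judged then, once.
The state is a dict: "clock": time; "q": joint angles; "qd": joint speeds; "joint_efforts": joint torques, N m; "position": TCP position; "orientation": TCP orientation; "force": force on the tool from outside, world axes, zero at the start; "torque": the same for the moment, N m; "opening": finger opening in mm; "gripper_force": force on a finger pad.
Only numpy, scipy, OpenCV 4.12 (cv2) and the standard library are available. Lean on these libraries where they do the work, as an engineer would, in place of code of your own. Each camera call takes 0.05 s, during which the arm holds its last target. There are 200 camera calls.

## Task

The router bits are going to be cleaned: first stop the router table by pressing the mushroom head on its stop box all the way down, where it stays. Then open the flat bottle of bit cleaner that stands in the wooden block: grip its ribbed safety cap, press it down, twist it counter-clockwise while it is pressed, and lift it off, leaving the bottle standing in its block and the things around undisturbed. Finish while holding the cap in the gripper, level and still, straight above the bottle and well clear of its mouth (5 to 10 cm), so that drips fall back in; do not put it down.

Things in the scene. Friction and masses are not known exactly. Their poses are not given: they have to be found in the camera images.
- stop_head (a joint): travel of the mushroom head of the stop box, m: 0 up (as it starts), 0.008 fully down. A detent holds it wherever it is left; 4 N start it moving, 5 N take it to the bottom.
- stop_top (a point): centre of the top of the mushroom head (slightly domed disc, 40 mm across, 16 mm thick) on the stop box: a grey box 74 x 74 mm, 52.5 mm high, fixed to the worktop. At the start this point is 83 mm above the worktop; the head sinks straight down by 8 mm.
- cap_centre (a point): centre of the bottle's ribbed round black cap, half-way up: 50 mm diameter, 30 mm high (15 mm above and below this point), 55 g, z up its axis. Locked, its axes are parallel to the bottle's. Grip it across its diameter near mid-height, the fingertips no lower than its lower edge (the bottle's bead and shoulder are below).
- cap_liner (a joint): compression of the springy liner inside the cap, m: about 0 while the cap is locked, growing as the cap is pressed down: 3.5 N to start, 10 N at 0.005; the cap stops hard on the neck's bead at 0.006. At 0.003 and more the lugs are free of their notches and the cap can turn; best keep it pressed to the stop.
- cap_lug (a point): one of the two lugs inside the cap's skirt (on its +x side, the other opposite, at z 3.5 mm of its 30), caught in notches under the neck's rim. Pressed and turned counter-clockwise seen from above by 60 degrees (50 to 70 will do; a hard stop comes at 75) the lugs stand at gaps in the rim: the cap then lifts straight off, clear of the neck after 17 mm.
- bottle_mouth (a point): centre of the mouth of the bottle's neck (31 mm across), hidden in the cap at the start, then 2 mm above cap_centre and 153 mm above the worktop. z up; x, y as the bottle's: white, flat, rectangular, 40 mm (x) by 64 mm (y), 101 mm to the shoulder, 141 mm to the mouth, 0.4 to 0.85 kg. Loose, but 33 mm deep in a close pocket that keeps it from turning.
- bottle_block: wooden block screwed to the worktop, 70 mm (x) by 98 mm (y), 45 mm high, with a 33 mm deep pocket for the bottle; origin at the centre of its underside.
- router_bit_1: router bit standing on its cutter in front of the bottle block, 30 x 22 x 62 mm; a bystander, to be left where it stands (origin at the centre of its underside)
- collet_nut: steel collet with its nut, standing in front of the stop box, 27 x 31 x 38 mm; a bystander, to be left where it stands (origin at the centre of its underside)
- router_bit_3: stubby router bit standing at the back, 37 x 27 x 52 mm; a bystander, to be left where it stands (origin at the centre of its underside)
- screw_tin: flat tin with a lid, 79 x 101 x 39 mm, at the back left; a bystander, to be left where it stands (origin at the centre of its underside)
- masking_tape: roll of masking tape lying flat, 101 x 98 x 24 mm, at the back right; a bystander, to be left where it stands (origin at the centre of its underside)
- star_knob: star-shaped knob with a stud, 42 x 40 x 56 mm, at the back; a bystander, to be left where it stands (origin at the centre of its underside)
- glue_bottle: tall glue bottle with a pointed nozzle, 44 x 62 x 208 mm, at the far left; not the bottle to open; a bystander, to be left where it stands (origin at the centre of its underside)
Mind the look-alikes: they are no part of the job. There is more than one size of the part that bears stop_head; the job needs the larger.

How it is judged:
By the outcome, as a careful person would: the job done as asked, in the order asked, and still so for the second after the job is handed in, while the arm keeps its last pose, push and grip.
It also fails if it takes over 40 s, if anything falls off the work surface, if the arm or the gripper's body presses on something with over 40 N, if the wrist force passes 120 N, or if a joint passes its speed limit or range.

## Working session

There is one attempt and no reset: what is moved stays moved. The work goes in short steps, Python scripts to look and compute and a tool call to move; the robot and the scene stay as the last step left them, time stands still between calls to the robot, and variables do not carry over. Pictures are saved under pics/ and viewed, at most 10 in all, crops included, and the job is handed in when it is done.

Besides the shell and the picture viewer there is one more tool, called after "Call:" as name(argument=value, ...), one argument or row to a line, values as JSON. drive_tool: Moves the arm, as the interface text tells. Its arguments: {"type":"object","properties":{"rows":{"type":"array","items":{"type":"object","properties":{"offset":{"type":"array","items":{"type":"number"}},"rotation":{"type":"array","items":{"type":"number"}}}}},"fingers":{"type":"number"}},"required":["rows"]}

```bash
mkdir -p pics; cat > h.py <<'E'
import numpy as np, cv2
from scipy.spatial.transform import Rotation as Ro
from workcell import ctrl
def cam(name):
    s=ctrl.read_state(); f=ctrl.grab_frame(name)
    if name=="wrist":
        T=np.eye(4); T[:3,:3]=Ro.from_euler('xyz',s['orientation']).as_matrix(); T[:3,3]=s['position']
        C=np.linalg.inv(T@f['T_tool_cam']); R,t=C[:3,:3],C[:3,3]
    else: R,t=np.array(f['R']),np.array(f['t'])
    return f['img'],np.array(f['K']),R,np.array(t).ravel()
def ray(u,v,K,R,t):
    d=R.T@np.linalg.inv(K)@np.array([u,v,1.]); return -R.T@t,d
def onz(u,v,z,c):
    o,d=ray(u,v,*c[1:]); return o+d*(z-o[2])/d[2]
def proj(X,c):
    p=c[1]@(c[2]@np.array(X,float)+c[3]); return p[:2]/p[2]
def save(n,img): cv2.imwrite('pics/'+n+'.png',img[...,::-1])
E
python3 - <<'E'
from h import *
s=ctrl.read_state(); print(s)
a=cam('scene');b=cam('top');save('scene',a[0]);save('top',b[0])
for c in(a,b): print(c[1],-c[2].T@c[3],c[2])
E
```

```text
{'clock': 0.0, 'q': array([ 1.15568083e+00,  3.78059856e-01,  7.96341017e-02,  1.27439198e+00,
       -2.25296478e-05,  1.46047443e+00]), 'qd': array([-0.00041856,  0.00020066, -0.00062903, -0.00080375,  0.00067941,
       -0.00113723]), 'joint_efforts': array([-1.40116963e-04, -4.63605058e+01,  2.69876486e+01,  2.08885688e-02,
       -1.88242024e-05, -8.56980790e-06]), 'position': array([172.31342559, 547.91582412, 241.3658546 ]), 'orientation': array([-3.13958106e+00, -2.00160520e-04,  2.83679888e+00]), 'force': array([ 0.36985467, -0.07297691,  0.04784292]), 'torque': array([-0.03682785, -0.02338908,  0.01705749]), 'gripper_force': 0.0, 'opening': 85.21325910636783}
[[478.99552787   0.         314.91926155]
 [  0.         478.99552787 200.65483764]
 [  0.           0.           1.        ]] [  25.63715388 -735.17599147  532.73425934] [[ 0.77606485 -0.63027657 -0.02178974]
 [-0.26544693 -0.29511547 -0.91784791]
 [ 0.57206754  0.71809352 -0.39633372]]
[[454.5681304    0.         308.71419752]
 [  0.         454.5681304  192.56233763]
 [  0.           0.           1.        ]] [ 420.85960371   58.99445191 1073.04564522] [[-0.02461439 -0.9995621   0.01642397]
 [-0.98389271  0.02131225 -0.17748501]
 [ 0.17705725 -0.02052811 -0.98398645]]
```

View pics/scene.png

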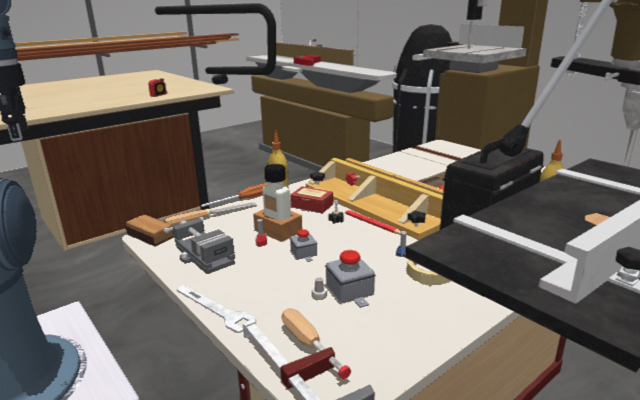

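View pics/top.png

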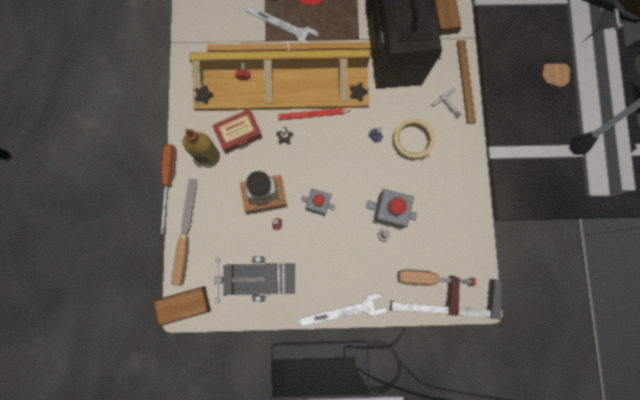

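The large stop box is at scene (350,258) / top (397,206). The small look-alike is at scene (303,235) / top (318,200), so I choose the large one. The cap to open is the black one on the white bottle in the wooden block, scene (275,173) / top (260,184). The look-alike there is the glue bottle, scene (277,150) / top (200,147).

```bash
python3 - <<'E'
from h import *
a=cam('scene');b=cam('top')
def red(im,x0,x1,y0,y1):
    h=cv2.cvtColor(im,cv2.COLOR_RGB2HSV); m=(((h[...,0]<8)|(h[...,0]>172))&(h[...,1]>150)&(h[...,2]>80))
    k=np.zeros_like(m);k[y0:y1,x0:x1]=1; m&=k; v,u=np.nonzero(m); return u,v
def dark(im,x0,x1,y0,y1,th=60):
    m=im.max(2)<th;k=np.zeros_like(m);k[y0:y1,x0:x1]=1;m&=k;v,u=np.nonzero(m);return u,v
for nm,f in(('red',red),('cap',dark)):
    ra=(330,370,245,280) if nm=='red' else (262,288,162,184)
    rb=(380,412,190,222) if nm=='red' else (240,280,165,202)
    P=[]
    for c,r in((a,ra),(b,rb)):
        u,v=f(c[0],*r); p=((u.min()+u.max())/2,(v.min()+v.max())/2); print(nm,len(u),u.min(),u.max(),v.min(),v.max(),p)
        P.append(ray(*p,*c[1:]))
    (o1,d1),(o2,d2)=P; A=np.c_[d1,-d2]; s=np.linalg.lstsq(A,o2-o1,rcond=None)[0]
    p1,p2=o1+d1*s[0],o2+d2*s[1]; print(p1,p2)
# context z-plane estimate
print(onz(397,206,78,b), onz(260,184,155,b))
t=cv2.resize(b[0][160:250,225:425],(800,360),interpolation=cv2.INTER_CUBIC)
s_=cv2.resize(a[0][150:305,230:430],(800,620),interpolation=cv2.INTER_CUBIC)[:590]
save('tc',t);save('sc',cv2.resize(s_,(760,560)))
# block mask on top
h=cv2.cvtColor(b[0],cv2.COLOR_RGB2HSV)
m=((h[...,0]>5)&(h[...,0]<20)&(h[...,1]>110)).astype(np.uint8);k=np.zeros_like(m);k[168:218,232:292]=1;m*=k
pts=cv2.findNonZero(m);box=cv2.boxPoints(cv2.minAreaRect(pts));print(box)
W=np.array([onz(*p,45,b) for p in box]);print(W, [np.linalg.norm(W[i]-W[i-1]) for i in range(4)])
E
```

```text
red 211 341 359 251 263 (np.float64(350.0), np.float64(257.0))
red 153 391 404 199 212 (np.float64(397.5), np.float64(205.5))
[ 566.49354831 -158.54044599   74.93406742] [ 566.88605419 -158.81536636   75.05149957]
cap 326 265 284 165 182 (np.float64(274.5), np.float64(173.5))
cap 202 248 268 173 195 (np.float64(258.0), np.float64(184.0))
[607.4763444  143.79040439 150.74386163] [607.06056435 144.03912235 150.68285905]
[ 565.35834955 -156.99173077   78.        ] [606.10147518 139.53754685 155.        ]
[[240.1623  182.53207]
 [279.8302  175.09433]
 [285.2868  204.19623]
 [245.6189  211.63397]]
[[632.71511528 194.74465841  45.        ]
 [648.31588879 103.30938678  45.        ]
 [579.9901385   91.75938165  45.        ]
 [564.86288279 182.21767553  45.        ]] [np.float64(68.99891850530062), np.float64(92.75663335497828), np.float64(69.29509919454463), np.float64(91.71443069441735)]
```

View pics/tc.png

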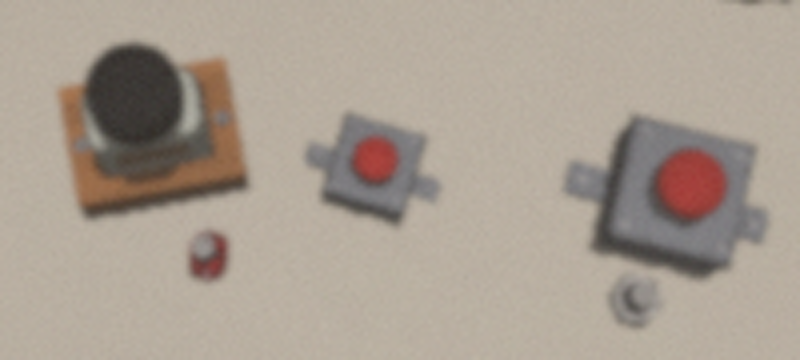

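The two-view rays agree to under 0.5 mm. Head top is at (566.5, -158.5, 83), cap centre at (607, 144, 151), bottle yaw about 10°. The crop confirms the box at the right is the larger one. Moving now.

Call:
drive_tool(
  fingers=255,
  rows=[
    {"offset": [-0.872,-0.774,0],"rotation": [0,0,-0.194]},
    {"offset": [-0.872,-0.774,0],"rotation": [0,0,-0.194]},
    {"offset": [-0.872,-0.774,0],"rotation": [0,0,-0.194]},
    {"offset": [-0.872,-0.774,0],"rotation": [0,0,-0.194]},
    {"offset": [-0.872,-0.774,0],"rotation": [0,0,-0.194]},
    {"offset": [-0.872,-0.774,0],"rotation": [0,0,-0.194]},
    {"offset": [-0.872,-0.774,0],"rotation": [0,0,-0.194]},
    {"offset": [-0.872,-0.774,0],"rotation": [0,0,-0.194]},
  ],
)

```text
clock: 1.0
position: [322.8, 297.8, 242.3]
orientation: [3.141, -0.0, 3.139]
force: [0.1, 1.1, -0.2]
opening: 0.2
gripper_force: 0.0
```

Call:
drive_tool(
  rows=[
    {"offset": [-0.56,-1,0]},
    {"offset": [-0.56,-1,0]},
    {"offset": [-0.56,-1,0]},
    {"offset": [-0.56,-1,0]},
    {"offset": [-0.56,-1,0]},
    {"offset": [-0.56,-1,0]},
    {"offset": [-0.56,-1,0]},
    {"offset": [-0.56,-1,0]},
  ],
)

```text
invalid input
```

Call:
drive_tool(
  rows=[
    {"offset": [-0.2,-0.826,0]},
    {"offset": [-0.2,-0.826,0]},
    {"offset": [-0.2,-0.826,0]},
    {"offset": [-0.2,-0.826,0]},
    {"offset": [-0.2,-0.826,0]},
    {"offset": [-0.2,-0.826,0]},
  ],
)

```text
invalid input
```

```bash
python3 - <<'E'
from h import *
c=cam('wrist');save('w1',c[0]);print(proj([566.5,-158.5,83],c),ctrl.read_state()['position'])
h=cv2.cvtColor(c[0],cv2.COLOR_RGB2HSV);m=(((h[...,0]<8)|(h[...,0]>172))&(h[...,1]>150)&(h[...,2]>60)).astype(np.uint8)
n,l,st,ce=cv2.connectedComponentsWithStats(m)
for i in range(1,n):
    if st[i,4]>300: print(st[i],ce[i],onz(*ce[i],80,c), onz(st[i][0]+st[i][2]/2,st[i][1]+st[i][3]/2,75,c))
E
```

```text
[-114.93340152  410.13103784] [322.35493182 298.66066715 242.30300953]
```

View pics/w1.png

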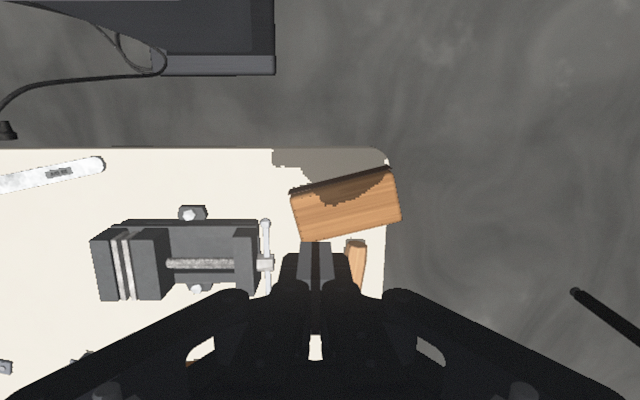

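The wrist view shows the vise at (190,265) and fingers at (315,290). The head isn't in view because rotation is a required field, so both moves were refused. Resending them.

Call:
drive_tool(
  rows=[
    {"offset": [-0.56,-1,0],"rotation": [0,0,0]},
    {"offset": [-0.56,-1,0],"rotation": [0,0,0]},
    {"offset": [-0.56,-1,0],"rotation": [0,0,0]},
    {"offset": [-0.56,-1,0],"rotation": [0,0,0]},
    {"offset": [-0.56,-1,0],"rotation": [0,0,0]},
    {"offset": [-0.56,-1,0],"rotation": [0,0,0]},
    {"offset": [-0.56,-1,0],"rotation": [0,0,0]},
  ],
)

```text
clock: 1.75
position: [464.8, 46.8, 242.0]
orientation: [-3.141, 0.001, 3.139]
force: [-0.1, 0.3, 0.6]
opening: 0.2
gripper_force: 0.0
```

Call:
drive_tool(
  rows=[
    {"offset": [-0.2,-0.826,0],"rotation": [0,0,0]},
    {"offset": [-0.2,-0.826,0],"rotation": [0,0,0]},
    {"offset": [-0.2,-0.826,0],"rotation": [0,0,0]},
    {"offset": [-0.2,-0.826,0],"rotation": [0,0,0]},
    {"offset": [-0.2,-0.826,0],"rotation": [0,0,0]},
    {"offset": [-0.2,-0.826,0],"rotation": [0,0,0]},
  ],
)

```text
clock: 2.35
position: [513.1, -157.6, 241.7]
orientation: [3.141, -0.001, 3.141]
force: [-1.1, 0.9, 0.5]
opening: -0.3
gripper_force: 0.0
```

```bash
python3 - <<'E'
from h import *
c=cam('wrist');save('w2',c[0]);s=ctrl.read_state();print(proj([566.5,-158.5,75],c),s['position'],s['orientation'],s['clock'])
h=cv2.cvtColor(c[0],cv2.COLOR_RGB2HSV);m=(((h[...,0]<8)|(h[...,0]>172))&(h[...,1]>150)&(h[...,2]>60)).astype(np.uint8)
n,l,st,ce=cv2.connectedComponentsWithStats(m)
for i in range(1,n):
    if st[i,4]>300: print(st[i],ce[i])
E
```

```text
[313.25702672 239.11237464] [ 512.61553142 -156.23874869  241.88731659] [ 3.13996823e+00 -8.16546247e-04 -3.14030797e+00] 2.4
[166   0  19  66 629] [173.24801272  28.90302067]
[295 220  41  32 738] [315.38888889 233.36449864]
[473 239  27  24 465] [486.34193548 251.3483871 ]
```

View pics/w2.png

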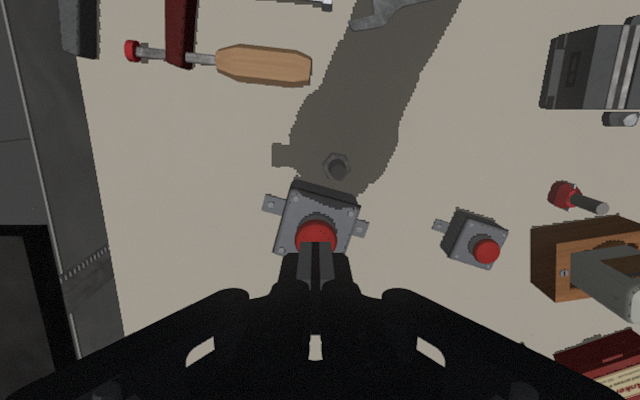

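Large box and its head (315,233) lie just ahead of the fingers. The small one is at (486,251). Moving over the head and down.

Call:
drive_tool(
  rows=[
    {"offset": [-0.216,0.002,0],"rotation": [0,0,0]},
    {"offset": [-0.216,0.002,0],"rotation": [0,0,0]},
    {"offset": [-0.216,0.002,0.2],"rotation": [0,0,0]},
    {"offset": [-0.216,0.002,0.4],"rotation": [0,0,0]},
    {"offset": [-0.216,0.002,0.54],"rotation": [0,0,0]},
    {"offset": [-0.216,0.002,0.54],"rotation": [0,0,0]},
  ],
)

```text
clock: 3.0
position: [561.8, -152.8, 102.3]
orientation: [3.137, -0.01, -3.138]
force: [-0.4, 1.0, 0.4]
opening: 0.4
gripper_force: 0.0
```

Call:
drive_tool(
  rows=[
    {"offset": [0,0,0.02],"rotation": [0,0,0]},
    {"offset": [0,0,0.04],"rotation": [0,0,0]},
    {"offset": [0,0,0.05],"rotation": [0,0,0]},
    {"offset": [0,0,0.06],"rotation": [0,0,0]},
    {"offset": [0,0,0.06],"rotation": [0,0,0]},
  ],
)

```text
clock: 3.5
position: [567.6, -157.9, 93.5]
orientation: [-3.141, 0.003, 3.141]
force: [0.1, -0.0, 2.0]
opening: -0.4
gripper_force: 0.8
```

Call:
drive_tool(
  rows=[
    {"offset": [0,0,0.008],"rotation": [0,0,0]},
    {"offset": [0,0,0.016],"rotation": [0,0,0]},
    {"offset": [0,0,0.024],"rotation": [0,0,0]},
    {"offset": [0,0,0.024],"rotation": [0,0,0]},
  ],
)

```text
clock: 3.9
position: [567.4, -157.8, 86.6]
orientation: [-3.141, 0.002, 3.141]
force: [1.5, 0.6, 3.6]
opening: -0.2
gripper_force: 1.7
```

Call:
drive_tool(
  rows=[
    {"offset": [0,0,0.004],"rotation": [0,0,0]},
    {"offset": [0,0,0.008],"rotation": [0,0,0]},
    {"offset": [0,0,0.008],"rotation": [0,0,0]},
  ],
)

```text
clock: 4.2
position: [567.4, -157.9, 85.7]
orientation: [-3.141, 0.002, 3.142]
force: [0.2, 0.1, 9.9]
opening: 0.0
gripper_force: 5.1
```

Call:
drive_tool(
  rows=[
    {"offset": [0,0,0.004],"rotation": [0,0,0]},
    {"offset": [0,0,0.007],"rotation": [0,0,0]},
    {"offset": [0,0,0.007],"rotation": [0,0,0]},
  ],
)

```text
clock: 4.5
position: [567.5, -157.9, 85.5]
orientation: [-3.14, 0.003, 3.142]
force: [-3.4, 2.3, 20.5]
opening: 0.2
gripper_force: 9.9
```

Hard stop reached (20 N, no further travel): the head is down. Rising and moving to the bottle.

Call:
drive_tool(
  fingers=0,
  rows=[
    {"offset": [0,0,-0.2],"rotation": [0,0,0]},
    {"offset": [0,0,-0.4],"rotation": [0,0,0]},
    {"offset": [0,0,-0.6],"rotation": [0,0,0]},
    {"offset": [0.06,0,-0.7],"rotation": [0,0,0]},
    {"offset": [0.1,0.4,-0.7],"rotation": [0,0,0]},
    {"offset": [0.1,0.6,-0.7],"rotation": [0,0,0]},
    {"offset": [0.1,0.8,-0.7],"rotation": [0,0,0]},
    {"offset": [0.1,0.8,-0.7],"rotation": [0,0,0]},
  ],
)

```text
clock: 5.3
position: [539.4, 43.5, 256.3]
orientation: [-3.141, -0.004, 3.14]
force: [0.8, 0.0, 0.0]
opening: 85.5
gripper_force: 0.0
```

Call:
drive_tool(
  rows=[
    {"offset": [0,0.4,0],"rotation": [0,0,0]},
    {"offset": [0,0.4,0],"rotation": [0,0,0]},
    {"offset": [0,0.4,0],"rotation": [0,0,0]},
    {"offset": [0,0.4,0],"rotation": [0,0,0]},
  ],
)

```text
clock: 5.7
position: [540.0, 142.8, 256.1]
orientation: [-3.14, -0.004, -3.139]
force: [0.3, -0.6, -0.4]
opening: 85.2
gripper_force: 0.0
```

```bash
python3 - <<'E'
from h import *
s=ctrl.read_state();c=cam('wrist');save('w3',c[0]);print(s['position'],s['orientation'],s['clock'])
for z in(136,151,166): print(proj([607,144,z],c))
b=cam('top')
print('glue',[onz(200,147,z,b) for z in(60,120)])
E
```

```text
[539.97367813 142.84754704 256.13336398] [-3.14008102 -0.00361825 -3.13898261] 5.7
[315.74532948 277.0311164 ]
[315.74668743 286.41387511]
[315.74820252 296.88234676]
glue [array([714.87834909, 284.95843881,  60.        ]), array([697.46440056, 271.57519268, 120.        ])]
```

View pics/w3.png

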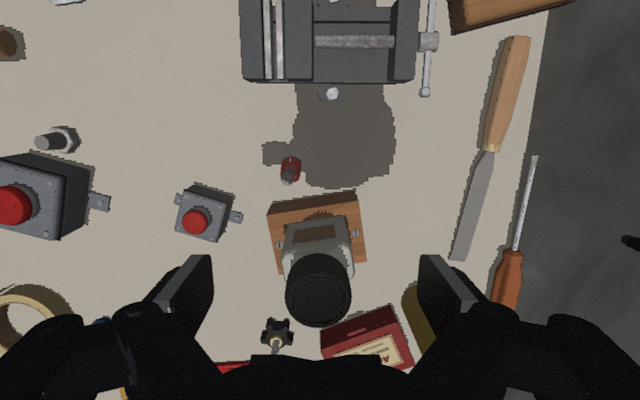

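The cap is at (318,290), between the open fingers at (205,285) and (430,285). It sits about 2 px right of the prediction, so y≈145. Router bit at (290,168), tin and knob at (370,340) and (277,335), all low. Approaching.

Call:
drive_tool(
  rows=[
    {"offset": [-0.268,0.01,0],"rotation": [0,0,0]},
    {"offset": [-0.268,0.01,0],"rotation": [0,0,0]},
    {"offset": [-0.268,0.01,0.15],"rotation": [0,0,0]},
    {"offset": [-0.268,0.01,0.3],"rotation": [0,0,0]},
    {"offset": [-0.268,0.01,0.4],"rotation": [0,0,0]},
    {"offset": [-0.268,0.01,0.44],"rotation": [0,0,0]},
    {"offset": [-0.268,0.01,0.44],"rotation": [0,0,0]},
    {"offset": [-0.268,0.01,0.44],"rotation": [0,0,0]},
  ],
)

```text
clock: 6.6
position: [609.2, 143.9, 148.9]
orientation: [3.141, 0.002, 3.14]
force: [0.8, 0.9, 0.5]
opening: 85.4
gripper_force: 0.0
```

```bash
python3 - <<'E'
from h import *
s=ctrl.read_state();c=cam('wrist');b=cam('scene')
t=cv2.resize(b[0][130:230,215:345],(520,400),interpolation=cv2.INTER_CUBIC)
save('g',np.hstack([cv2.resize(c[0][200:],(480,150)) if 0 else cv2.resize(c[0][160:400,180:460],(280,400)),t]));print(s['position'],s['orientation'],s['force'],s['q'])
E
```

```text
[609.2139629  143.85548185 148.85792587] [3.14146706e+00 1.57107776e-03 3.14022107e+00] [0.83877378 0.85760017 0.53676297] [ 1.30628422e-01  5.17370182e-01  5.56419858e-02  1.10749419e+00
 -8.22831153e-05  1.31999841e-01]
```

View pics/g.png

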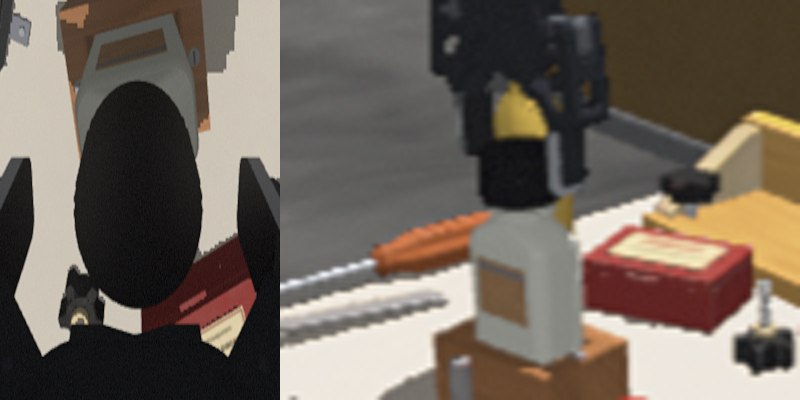

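The cap is centred between the open fingers, and the bottle stands upright in its block. Closing after a 1 mm trim.

Call:
drive_tool(
  fingers=255,
  rows=[
    {"offset": [0.005,0.004,0.006],"rotation": [0,0,0]},
    {"offset": [0.005,0.004,0.006],"rotation": [0,0,0]},
    {"offset": [0.005,0.004,0.006],"rotation": [0,0,0]},
    {"offset": [0.005,0.004,0.006],"rotation": [0,0,0]},
    {"offset": [0.005,0.004,0.006],"rotation": [0,0,0]},
    {"offset": [0.005,0.004,0.006],"rotation": [0,0,0]},
  ],
)

```text
clock: 7.3
position: [607.5, 145.6, 146.5]
orientation: [-3.141, 0.001, 3.141]
force: [-0.2, -1.6, 3.8]
opening: 48.9
gripper_force: 61.2
```

Call:
drive_tool(
  rows=[
    {"offset": [0,0,0.004],"rotation": [0,0,0]},
    {"offset": [0,0,0.008],"rotation": [0,0,0]},
    {"offset": [0,0,0.012],"rotation": [0,0,0]},
    {"offset": [0,0,0.016],"rotation": [0,0,0]},
    {"offset": [0,0,0.016],"rotation": [0,0,0]},
  ],
)

```text
clock: 7.8
position: [607.7, 145.6, 143.0]
orientation: [3.142, 0.002, 3.141]
force: [-1.9, -1.8, 8.9]
opening: 48.3
gripper_force: 61.6
```

Call:
drive_tool(
  rows=[
    {"offset": [0,0,0.004],"rotation": [0,0,0]},
    {"offset": [0,0,0.008],"rotation": [0,0,0]},
    {"offset": [0,0,0.012],"rotation": [0,0,0]},
    {"offset": [0,0,0.016],"rotation": [0,0,0]},
    {"offset": [0,0,0.016],"rotation": [0,0,0]},
  ],
)

```text
clock: 8.3
position: [608.4, 145.8, 140.5]
orientation: [3.141, 0.004, 3.142]
force: [-2.7, -2.4, 14.5]
opening: 48.6
gripper_force: 62.4
```

Call:
drive_tool(
  rows=[
    {"offset": [0,0,0.004],"rotation": [0,0,0]},
    {"offset": [0,0,0.004],"rotation": [0,0,-0.05]},
    {"offset": [0,0,0.004],"rotation": [0,0,-0.1]},
    {"offset": [0,0,0.004],"rotation": [0,0,-0.15]},
    {"offset": [0,0,0.004],"rotation": [0,0,-0.2]},
    {"offset": [0,0,0.004],"rotation": [0,0,-0.2]},
  ],
)

```text
clock: 8.9
position: [609.0, 145.7, 140.4]
orientation: [-3.14, 0.005, -2.826]
force: [-3.4, -2.2, 17.5]
opening: 48.7
gripper_force: 62.7
```

```bash
python3 - <<'E'
from h import *
s=ctrl.read_state();print(s['position'],s['orientation'],s['force'],s['torque'],s['opening'])
E
```

```text
[608.99924001 145.74396904 140.42161985] [-3.14027753  0.00534561 -2.82628083] [-3.37042937 -2.24235664 17.50870063] [-0.44598768  0.66206331  0.10070023] 48.69913421270467
```

Call:
drive_tool(
  rows=[
    {"offset": [0,0,0],"rotation": [0,0,-0.07]},
    {"offset": [0,0,0],"rotation": [0,0,-0.14]},
    {"offset": [0,0,0],"rotation": [0,0,-0.21]},
    {"offset": [0,0,0],"rotation": [0,0,-0.28]},
    {"offset": [0,0,0],"rotation": [0,0,-0.35]},
    {"offset": [0,0,0],"rotation": [0,0,-0.42]},
    {"offset": [0,0,0],"rotation": [0,0,-0.47]},
    {"offset": [0,0,0],"rotation": [0,0,-0.47]},
  ],
)

```text
clock: 9.7
position: [609.3, 145.3, 140.4]
orientation: [-3.136, 0.003, -2.088]
force: [-2.7, -3.3, 17.4]
opening: 48.7
gripper_force: 62.6
```

```bash
python3 - <<'E'
from h import *
s=ctrl.read_state();print(s['position'],s['orientation'],s['force'],s['torque'],s['opening'])
E
```

```text
[609.32523352 145.28079368 140.44395424] [-3.13608049e+00  2.59551492e-03 -2.08828363e+00] [-2.72835511 -3.28451102 17.35801237] [-0.65093014  0.50173058  0.16487697] 48.69145089644507
```

Turned 60° with low torque. Lifting slowly.

Call:
drive_tool(
  rows=[
    {"offset": [0,0,-0.012],"rotation": [0,0,0]},
    {"offset": [0,0,-0.024],"rotation": [0,0,0]},
    {"offset": [0,0,-0.036],"rotation": [0,0,0]},
    {"offset": [0,0,-0.048],"rotation": [0,0,0]},
    {"offset": [0,0,-0.056],"rotation": [0,0,0]},
    {"offset": [0,0,-0.056],"rotation": [0,0,0]},
  ],
)

```text
clock: 10.3
position: [606.8, 145.6, 150.4]
orientation: [3.141, -0.001, -2.089]
force: [1.7, -1.1, -0.8]
opening: 48.5
gripper_force: 62.0
```

Call:
drive_tool(
  rows=[
    {"offset": [0,0,-0.04],"rotation": [0,0,0]},
    {"offset": [0,0,-0.08],"rotation": [0,0,0]},
    {"offset": [0,0,-0.13],"rotation": [0,0,0]},
    {"offset": [0,0,-0.19],"rotation": [0,0,0]},
    {"offset": [0,0,-0.25],"rotation": [0,0,0]},
    {"offset": [0,0,-0.3],"rotation": [0,0,0]},
    {"offset": [0,0,-0.324],"rotation": [0,0,0]},
    {"offset": [0,0,-0.324],"rotation": [0,0,0]},
  ],
)

```text
clock: 11.1
position: [608.0, 145.9, 233.9]
orientation: [-3.139, 0.002, -2.089]
force: [0.6, 0.4, -0.9]
opening: 48.5
gripper_force: 62.2
```

Call:
drive_tool(
  rows=[
    {"offset": [0,0,0],"rotation": [0,0,0]},
    {"offset": [0,0,0],"rotation": [0,0,0]},
    {"offset": [0,0,0],"rotation": [0,0,0]},
    {"offset": [0,0,0],"rotation": [0,0,0]},
    {"offset": [0,0,0],"rotation": [0,0,0]},
  ],
)

```text
clock: 11.6
position: [607.0, 145.6, 231.7]
orientation: [3.141, -0.0, -2.089]
force: [1.2, 0.6, -0.4]
opening: 48.1
gripper_force: 62.1
```

```bash
python3 - <<'E'
from h import *
s=ctrl.read_state();b=cam('scene');print(s['position'],s['orientation'],s['force'],s['opening'])
for X in([607,145,153],[607,145,221],[607,145,251],[566.5,-158.5,75],[566.5,-158.5,67]): print(proj(X,b))
save('end',cv2.resize(b[0][100:300,210:450],(720,600),interpolation=cv2.INTER_CUBIC))
E
```

```text
[607.01462948 145.62742869 231.70172335] [ 3.14101519e+00 -2.84838266e-04 -2.08929102e+00] [ 1.23688179  0.64862332 -0.44712189] 48.1367291843285
[273.98181352 172.50422689]
[272.31570664 144.33371316]
[271.55413337 131.45704208]
[349.9881404  256.96033216]
[349.95764351 260.63682277]
```

View pics/end.png

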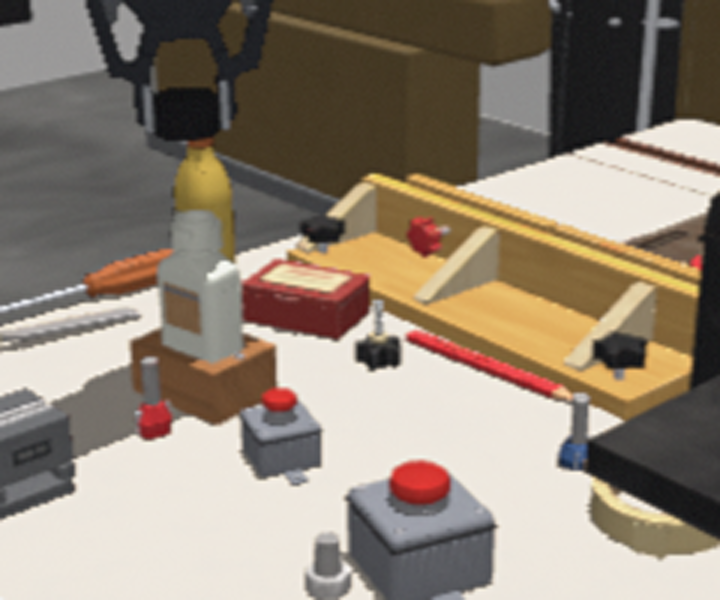

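The cap is held level at (187,112), above the open mouth at (197,215). The bottle stands in its block, the large head at (420,482) matches the pressed position, and the bystanders are in place. Handing in.

```bash
python3 -c "
from workcell import ctrl
print(ctrl.job_done())"
```

```text
the job is handed in; nothing more can be done
None
```

I pressed the large stop head to its hard stop, then pressed, twisted and lifted off the cleaner cap; it is held level about 7 cm above the bottle mouth, and the job was handed in at about 12 s with no verdict shown.

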